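Zero the dial depth gauge on its setting plate

TASK

Pick up the dial depth gauge by its black upright handle and set it down gently on the grooved steel setting plate, flat, with its plunger in the groove, and let go of it. Then turn the round bezel, taking it afresh as often as needed, until the zero mark on the dial lies under the tip of the needle, and leave the gauge standing there. Do not grip the bezel before the gauge stands on the plate, never lift the gauge by it, and leave everything else on the bench where it is.

Things in the scene. Friction and masses are not known exactly. Their poses are not given: they have to be found in the camera images.
- gauge: loose dial depth gauge, 0.5 to 0.75 kg, 77 mm high. Steel foot bar 110 (x) x 36 (y) x 14 mm; origin under the middle of its flat underside, z up. At x = -32 mm a black upright handle 26 (x) x 16 (y) mm, its top 47 mm above the underside; at x = +26 mm a round stem carries the face-up dial. A sprung plunger (7 mm diameter, 1.5 N at most) comes out below the dial
- handle (a point): point in the gauge's upright handle, on its axis, 36 mm above the foot's underside (11 mm below the handle's top); axes as the gauge's. The handle is 16 mm thick along y
- dial (a point): centre of the bezel, on the dial's axis, 67 mm above the foot's underside, half way up the bezel; fixed to the gauge, axes as the gauge's. The bezel is a round dark steel disc, 60 mm diameter, its rim from 60 to 74 mm above the underside; its white face with 20 graduations turns with it
- plunger_hole (a point): point on the foot's underside under the dial's axis, where the plunger comes out (gauge x = +26 mm)
- bezel (a joint): angle of bezel and dial face in the gauge, rad, counter-clockwise from above positive; at 0 the zero mark points along the gauge's +x (away from the handle). Stays where it is left, about 0.03 N m of friction, may be turned either way from -9 to 9. Starts between -3.1 and 0
- needle (a joint): angle of the needle in the gauge, rad, counter-clockwise from above positive, 0 along the gauge's +x. Driven only by the plunger, 400 rad per m of its extension: 0 on a flat surface, about 1.6 with the plunger in the groove, 4.0 in the air. Zero is read when the bezel's angle equals it (or is a full turn off)
- plunger (a joint): how far the plunger sticks out of the foot's underside, m: 0 on a flat surface, 0.004 on the setting plate's groove, 0.010 in the air
- zero_mark (a point): the zero mark: the only broad black bar (10 x 4 mm) on the white dial face; this point lies on it 17 mm from the dial's axis, 76.5 mm above the foot's underside; turns with the bezel
- needle_tip (a point): tip of the black needle (2 mm wide, 17 mm long from the dial's axis, with a short broad tail on the other side), 76.5 mm above the foot's underside
- plate: setting plate: steel, fixed to the bench, 130 (x) x 56 (y) x 20 mm high; origin under its centre. One flat-bottomed groove, 24 mm wide and 4 mm deep, runs across it along y at x = +26 mm. With the gauge's origin 20 mm straight above this origin and the x axes the same way, the plunger is in the middle of the groove
- groove (a point): middle of the setting plate's groove floor, 16 mm above the bench; axes as the plate's
- parallel: bystander: plain loose steel bar 120 x 34 x 20 mm without a groove; origin under its centre
- brush: bystander: brush lying on the bench; origin under its middle
- baren: bystander: round wooden baren, 110 mm diameter, 27 mm high; origin under its centre
- bowl: bystander: white bowl, 100 mm diameter, 45 mm high; origin under its centre
- jar: bystander: glass jar, 60 mm diameter, 75 mm high; origin under its centre
- block: bystander: carved woodblock 140 x 100 x 20 mm; origin under its centre
- mug: bystander: black cup, 70 mm diameter, 85 mm high, with three brushes up to 150 mm; origin under its centre
Things that resemble listed ones, but are neither listed nor needed, are in the scene too. What is shaped like the gauge but orange is not meant.

How it is judged:
By the outcome, as a careful person would: the job done as asked, in the order asked, and still so for the second after the job is handed in, with the robot touching nothing.
It also fails if it takes over 64 s, if anything falls off the work surface, if the arm or the gripper's body presses on something with over 40 N, if the wrist force passes 120 N, or if a joint passes its speed limit or range.

ROBOT

A 6-joint arm with a two-finger parallel gripper is mounted at the origin on the work surface. World frame = base frame: x ahead of the robot, y to its left, z up, the work surface at z = 0. Lengths are in mm, angles in rad, forces in N, time in s.
With the tool pointing down it reaches from about 350 to 875 mm from the base axis. Payload 4.2 kg.
Tool frame: the origin (TCP) lies between the finger pads; the fingertips stand 8 mm ahead of it and the grasp point (between the pads) lies 11 mm behind it; z points along the fingers, y is the line along which they close (so a half turn about z gives the same grasp; the last joint's range is limited). The gripper opens to 85 mm and grips with 20 to 120 N. Pads are 22 mm wide; open, the fingers measure 114 mm over their backs; the gripper's body (76 mm by 85 mm) begins 54 mm behind the grasp point. The pads swing forward as they close: fully open they stand 13 mm farther back than shut.
Start: joints at [-1.044, 0.385, 0.008, 0, -1.194, -0.259], TCP at [165.398, -602.696, 239.312] pointing down, gripper open.
Joint ranges: [-3.14, 3.14], [-1.21, 2.06], [-1.07, 1.41], [-3.16, 2.05], [-2.99, -0.16], [-3.1, 3.1]. Speed limits (rad/s): [2.79, 2.79, 3.14, 3.14, 3.14, 3.14].

INTERFACE

Orientations are given as a unit quaternion [x, y, z, w].
In Python, from bench import arm gives the robot as it stands. The module is installed in compiled form; this text tells all that it offers.
- The arm moves only by the shell command python3 -m jog 'ROWS'. ROWS is text: rows parted by semicolons, each of 7 numbers parted by spaces: the shift along the tool's x, y, z in m, then the turn, a rotation vector about the tool's x, y, z in rad, then the opening, from -1 (shut) to 1 (fully open). A call has 1 to 12 rows; each row is the pose to reach, as a shift and turn from the pose commanded when the call began, along the tool's axes at that moment; what a row does not reach only later rows make up. A row lasts 1/10 s, in which the tool goes at most 50 mm and 8.59 degrees, less where a joint would pass 70% of its speed; a pose out of reach is approached as far as the arm can. A call with a gripper value outside its range is refused whole. The fingers move at their own pace and stop on an object; the grip force is fixed at half the most. Time passes only in rows, so rows that repeat a pose let the fingers close. It gives the time, the measured TCP pose, the force, the opening and the grip force at its end, in the units of the state.
- arm.sense(): the state, without advancing time (a new reading comes with each control period).
- arm.snapshot(name): name is "scene" or "top" or "wrist"; returns the picture (400x640x3 uint8, red, green, blue); there is no depth.
- arm.calibration(name): a dict with "fx", "fy", "cx", "cy" (pixels), "camera_from_world" (4x4, takes a point from world to camera coordinates); the wrist camera has in their place "hand_eye" (4x4, takes a point from camera to tool coordinates, whose origin is the TCP and whose axes are the flange's). Camera axes: x right, y down, z forward; pixel columns grow to the right and rows downward; lengths in mm; the calibration is good to about 2 mm. A picture is of the moment at which its call begins: read the wrist's pose just before it. calibration takes no time and is no camera call.
- arm.close_job(): hands the job in; it is judged then, once.
The state is a dict: "clock": time; "qpos": joint angles; "joint_vel": joint speeds; "effort": joint torques, N m; "eef_pos": TCP position; "orientation": TCP orientation; "ft_force": force on the tool from outside, world axes, zero at the start; "wrist_torque": the same for the moment, N m; "width": opening from 0.0 (shut) to 1.0 (fully open); "gripper_force": force on a finger pad.
Only numpy, scipy, OpenCV 4.12 (cv2) and the standard library are available. Lean on these libraries where they do the work, as an engineer would, in place of code of your own. Each camera call takes 0.05 s, during which the arm holds its last target. There are 200 camera calls.

## Working session

There is one attempt and no reset: what is moved stays moved. The work goes in short steps, Python scripts to look and compute and a shell command to move; the robot and the scene stay as the last step left them, time stands still between calls to the robot, and variables do not carry over. Pictures are saved under pics/ and viewed, at most 10 in all, crops included, and the job is handed in when it is done.

```bash
mkdir -p pics; cat > h.py <<'E'
import numpy as np, cv2
from bench import arm
from scipy.spatial.transform import Rotation as R
def save(n,im): cv2.imwrite(f'pics/{n}.png',cv2.cvtColor(im,cv2.COLOR_RGB2BGR))
def pose():
    s=arm.sense();T=np.eye(4);T[:3,:3]=R.from_quat(s['orientation']).as_matrix();T[:3,3]=s['eef_pos'];return T
E
python3 - <<'E'
from h import *
a=arm.snapshot('scene');b=arm.snapshot('top');np.savez('a.npz',s=a,t=b)
save('scene0',a);save('top0',b)
for n in('scene','top','wrist'):
    c=arm.calibration(n);print(n,{k:np.round(v,3).tolist() for k,v in c.items()})
print(arm.sense())
E
```

```text
scene {'fx': 408.224, 'fy': 408.224, 'cx': 318.733, 'cy': 199.527, 'camera_from_world': [[-0.901, 0.433, 0.018, 507.306], [0.322, 0.696, -0.642, -140.253], [-0.29, -0.573, -0.766, 1360.596], [0.0, 0.0, 0.0, 1.0]]}
top {'fx': 440.519, 'fy': 440.519, 'cx': 321.028, 'cy': 200.748, 'camera_from_world': [[-0.015, -1.0, -0.018, 28.67], [-0.997, 0.017, -0.075, 573.455], [0.075, 0.017, -0.997, 1292.678], [0.0, 0.0, 0.0, 1.0]]}
wrist {'fx': 315.316, 'fy': 315.316, 'cx': 319.851, 'cy': 206.264, 'hand_eye': [[-0.001, -0.96, -0.279, 71.034], [1.0, -0.001, -0.0, 0.696], [-0.0, -0.279, 0.96, -133.051], [0.0, 0.0, 0.0, 1.0]]}
{'clock': 0.1, 'qpos': array([-1.04434420e+00,  3.85473988e-01,  6.75045382e-03, -4.58192013e-04,
       -1.19401032e+00, -2.58631988e-01]), 'joint_vel': array([-2.19855091e-04, -2.43654058e-03,  3.43145638e-03,  2.47517799e-03,
        3.22684826e-04,  7.71815414e-05]), 'effort': array([-3.79689764e-04, -3.93319023e+01,  1.88929188e+01,  4.19795796e+00,
       -2.57525418e-03,  1.11123612e-05]), 'eef_pos': array([ 165.29666044, -602.20875836,  238.32623556]), 'orientation': array([-1.33426411e-01,  9.91058227e-01,  9.76539185e-04, -1.73842621e-04]), 'ft_force': array([-0.01326384,  0.62506727,  0.28174841]), 'wrist_torque': array([ 0.07635474,  0.02630525, -0.00709874]), 'gripper_force': 0.0, 'width': 1.0002403183562416}
```

View pics/top0.png

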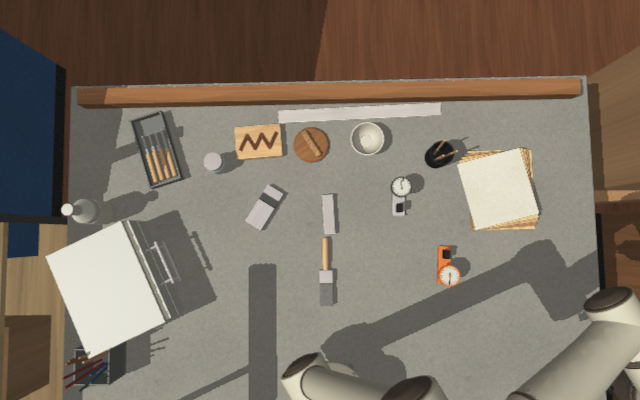

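View pics/scene0.png

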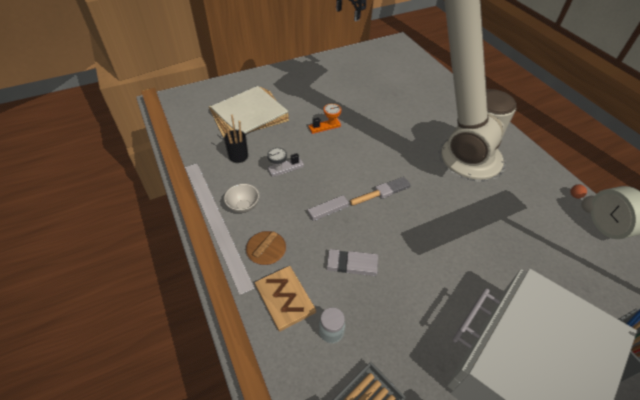

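Look-alikes in the top view: the grey gauge (dial at 401,187, handle at 399,208), which matches the description, and the orange one (445,265), which is not meant. The plate has a dark groove across it (265,206). The plain bar (329,213) is the parallel and the long strip (360,112) is a ruler. I'm choosing the grey gauge and the grooved plate, and checking both in a close crop.

```bash
python3 - <<'E'
from h import *
d=np.load('a.npz')
def crop(im,x,y,w=50,h=37,k=8): return cv2.resize(im[y:y+h,x:x+w],None,fx=k,fy=k,interpolation=cv2.INTER_CUBIC)
t,s=d['t'],d['s']
A=np.vstack([np.hstack([crop(t,376,180),crop(t,240,185)]),np.hstack([crop(s,260,142),crop(s,325,240,60,37)[:,:480][:, :400]])])
save('crop0',A)
E
```

```text
(no output)
```

View pics/crop0.png

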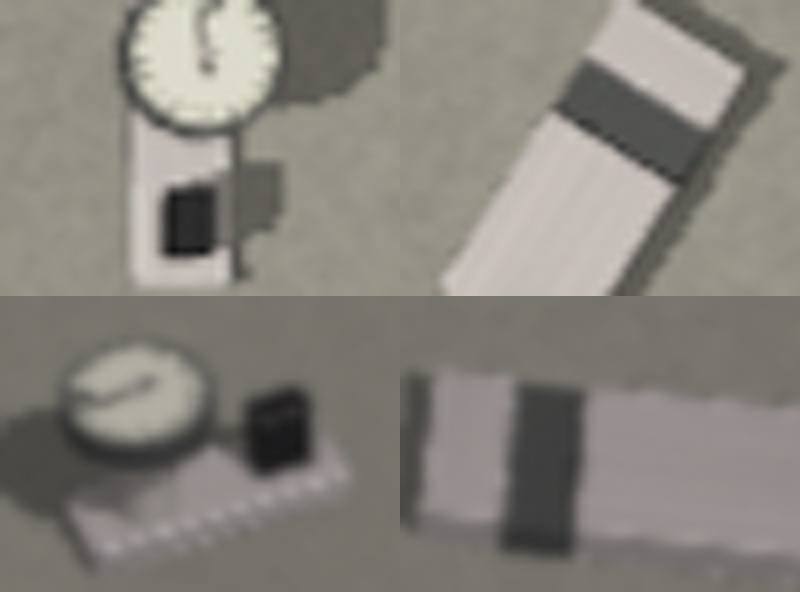

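The crop shows the grey gauge with its dial centre at top px (401.6,187.1) and handle top at (399.5,207.7). In the scene view these are at (277.1,154.6) and (294.4,155.2). The plate has a real dark groove, at top (269.3,200.1) and scene (343.1,259.9).

```bash
cat >> h.py <<'E'
def ray(n,p,T=None):
    c=arm.calibration(n);d=np.array([(p[0]-c['cx'])/c['fx'],(p[1]-c['cy'])/c['fy'],1])
    M=np.linalg.inv(c['camera_from_world']) if T is None else T@c['hand_eye']
    d=M[:3,:3]@d;return M[:3,3],d/np.linalg.norm(d)
def tri(rs):
    A=sum(np.eye(3)-np.outer(d,d) for o,d in rs);b=sum((np.eye(3)-np.outer(d,d))@o for o,d in rs)
    X=np.linalg.solve(A,b);return X,[np.linalg.norm(np.cross(X-o,d)) for o,d in rs]
def plane(r,z): o,d=r;return o+d*(z-o[2])/d[2]
def down(yaw): # tool z down, tool x = -(cos,sin)yaw
    c,s=np.cos(yaw),np.sin(yaw);return np.array([[-c,s*1.,0],[-s,-c*-1.,0],[0,0,-1]])
def go(p,yaw,T=None):
    T=pose() if T is None else T;Rm=np.array(down(yaw))
    print('shift m',np.round(T[:3,:3].T@(np.array(p)-T[:3,3])/1000,4),'rot',np.round(R.from_matrix(T[:3,:3].T@Rm).as_rotvec(),4),'dist',round(np.linalg.norm(np.array(p)-T[:3,3]),1))
E
python3 - <<'E'
from h import *
print(np.linalg.det(down(.3)))
for n,a,b,z in(('handletop',(399.5,207.7),(294.4,155.2),47),('dial',(401.6,187.1),(277.1,154.6),76),('groove',(269.3,200.1),(343.1,259.9),16)):
    r=[ray('top',a),ray('scene',b)];X=tri(r);print(n,X[0].round(1),np.round(X[1],1),plane(r[0],z).round(1))
X,_=tri([ray('top',(399.5,207.7)),ray('scene',(294.4,155.2))])
go([X[0]+25,X[1],200],0)
E
```

```text
0.8253356149096782
handletop [ 548.  -209.4   46.6] [0.2 0.2] [ 547.8 -209.2   47. ]
dial [ 604.9 -212.9   69. ] [0.9 0.9] [ 605.  -212.2   76. ]
groove [577.8 176.2  12.9] [1.5 1.5] [578.8 175.   16. ]
shift m [-0.4971  0.2709  0.0388] rot [ 0.002  -0.0003  0.2677] dist 567.5
```

```bash
sed -i 's/return np.array(\[\[-c,s.*/return np.array([[-c,-s,0],[-s,c,0],[0,0,-1.]])/' h.py
python3 -m jog '-0.25 0.135 0.02 0 0 0.16 1;-0.25 0.135 0.02 0 0 0.16 1;-0.25 0.135 0.02 0 0 0.16 1;-0.25 0.135 0.02 0 0 0.16 1;-0.25 0.135 0.02 0 0 0.16 1;-0.25 0.135 0.02 0 0 0.16 1;-0.497 0.271 0.039 0 0 0.317 1;-0.497 0.271 0.039 0 0 0.317 1;-0.497 0.271 0.039 0 0 0.317 1;-0.497 0.271 0.039 0 0 0.317 1;-0.497 0.271 0.039 0 0 0.317 1;-0.497 0.271 0.039 0 0 0.317 1'
python3 - <<'E'
from h import *
go([573,-209.4,200],-.05)
E
```

```text
clock: 1.3
eef_pos: [574.5, -207.4, 199.5]
orientation: [0.024, 1.0, 0.0, -0.0]
ft_force: [-0.3, -1.3, 0.4]
width: 0.999
gripper_force: 0.0
shift m [ 0.0014 -0.002  -0.0005] rot [ 0.0003 -0.0008  0.0025] dist 2.5
```

```bash
python3 -m jog '0 0 0 0 0 0 1;0 0 0 0 0 0 1'|head -3
python3 - <<'E'
from h import *
T=pose();a=arm.snapshot('wrist');np.savez('w1.npz',T=T,a=a);print(T[:3,3])
c=arm.calibration('wrist')
X=np.array([547,-209.4,47,1]);q=np.linalg.inv(T@c['hand_eye'])@X;print(q[0]/q[2]*c['fx']+c['cx'],q[1]/q[2]*c['fy']+c['cy'])
save('w1',cv2.resize(a[60:360,140:500],None,fx=2,fy=2,interpolation=cv2.INTER_CUBIC))
E
```

```text
clock: 1.5
eef_pos: [573.0, -209.0, 199.4]
orientation: [0.024, 1.0, 0.0, -0.001]
[ 572.9784931  -209.0138113   199.36810614]
317.3094912802758 166.71937327509934
```

View pics/w1.png

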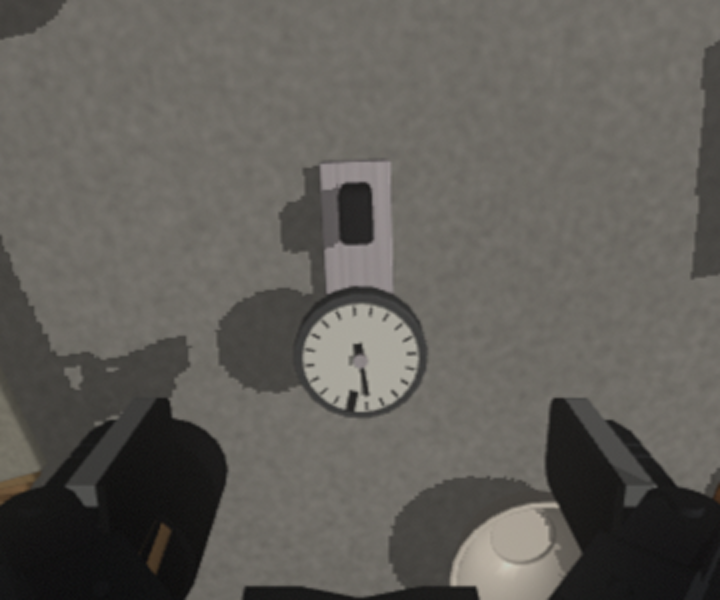

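The wrist view shows the handle top near crop (356,217), the dial centre at (361,359), the zero mark at (352,401) and the needle pointing down at (365,395). Foot corners at z=14 are at (321,163) and (390,160), with its sides running to (327,290) and (393,290).

```bash
python3 - <<'E'
from h import *
d=np.load('w1.npz');T=d['T'];a=d['a']
f=lambda u,v,z:plane(ray('wrist',(140+(u-.5)/2,60+(v-.5)/2),T),z)
h=f(356,217,47);dl=f(361,359,76.5);print(h,dl)
for n,p in dict(lc=(321,163),rc=(390,160),lb=(327,285),rb=(393,285)).items(): print(n,f(*p,14))
v=dl-h;print('yaw h-d',np.arctan2(v[1],v[0]),np.hypot(*v[:2]))
zm=f(352,401,76.5)-dl;nt=f(365,395,76.5)-dl;print(np.arctan2(zm[1],zm[0]),np.arctan2(nt[1],nt[0]),zm,nt)
X,e=tri([ray('wrist',(140+356/2,60+217/2),T),ray('top',(399.5,207.7)),ray('scene',(294.4,155.2))]);print(X,e)
X,e=tri([ray('wrist',(140+361/2,60+359/2),T),ray('top',(401.6,187.1)),ray('scene',(277.1,154.6))]);print(X,e)
E
```

```text
[ 548.41826222 -209.07019693   47.        ] [ 605.90961099 -209.59953457   76.5       ]
lc [ 526.00958309 -225.53837814   14.        ]
rc [ 526.20944847 -191.28629636   14.        ]
lb [ 588.82277961 -226.52371984   14.        ]
rb [ 590.49974886 -191.98818626   14.        ]
yaw h-d -0.009206997168630826 57.493785597800695
-0.24519284747125772 0.055017652217486786 [19.82773628 -4.96144653  0.        ] [17.19824277  0.9471628   0.        ]
[ 548.28621782 -209.01667355   47.13260092] [np.float64(0.3830999181907271), np.float64(0.4913740950180244), np.float64(0.13038131205371042)]
[ 605.96193844 -210.49305971   72.86261833] [np.float64(1.8681105063502446), np.float64(2.300073493367247), np.float64(1.6494687187956114)]
```

```bash
python3 - <<'E'
from h import *
go([548.3,-209,26],-.012)
E
```

```text
shift m [ 0.0239 -0.0004  0.1738] rot [ 0.0002 -0.0015 -0.037 ] dist 175.4
```

```bash
python3 -m jog '0.024 0 0.03 0 0 -0.037 1;0.024 0 0.08 0 0 -0.037 1;0.024 0 0.12 0 0 -0.037 1;0.024 0 0.15 0 0 -0.037 1;0.024 0 0.165 0 0 -0.037 1;0.024 0 0.173 0 0 -0.037 1;0.024 0 0.173 0 0 -0.037 1;0.024 0 0.173 0 0 -0.037 1'
python3 - <<'E'
from h import *
go([548.3,-209,26],-.012)
E
```

```text
clock: 2.35
eef_pos: [549.4, -209.3, 28.4]
orientation: [0.006, 1.0, -0.0, 0.001]
ft_force: [1.0, 0.5, -0.2]
width: 0.996
gripper_force: 0.0
shift m [0.0011 0.0003 0.0024] rot [-0.0004  0.0018 -0.0008] dist 2.7
```

```bash
python3 -m jog '0 0 0.001 0 0 0 0;0 0 0.001 0 0 0 -0.3;0 0 0.001 0 0 0 -0.5;0 0 0.001 0 0 0 -1;0 0 0.001 0 0 0 -1;0 0 0.001 0 0 0 -1;0 0 0.001 0 0 0 -1;0 0 0.001 0 0 0 -1'
```

```text
clock: 3.15
eef_pos: [549.2, -208.9, 26.8]
orientation: [0.006, 1.0, -0.0, 0.0]
ft_force: [-0.8, -2.3, 3.8]
width: 0.177
gripper_force: 59.5
```

Gripped (15 mm, matches the 16 mm handle). I'll lift it and stop beside the plate to measure it with the wrist camera.

```bash
python3 -m jog '0 0 -0.01 0 0 0 -1;0 0 -0.03 0 0 0 -1;0 0 -0.06 0 0 0 -1;0 0 -0.1 0 0 0 -1;0 0.03 -0.13 0 0 0 -1;0 0.07 -0.14 0 0 0 -1;0 0.11 -0.14 0 0 0 -1;0 0.15 -0.14 0 0 0 -1;0 0.19 -0.14 0 0 0 -1;0 0.23 -0.14 0 0 0 -1;0 0.27 -0.14 0 0 0 -1;0 0.29 -0.14 0 0 0 -1' && python3 -m jog '0 0 0 0 0 0 -1;0 0 0 0 0 0 -1;0 0 0 0 0 0 -1'
python3 - <<'E'
from h import *
T=pose();a=arm.snapshot('wrist');np.savez('w2.npz',T=T,a=a)
save('w2',cv2.resize(a[20:320,240:640],None,fx=2,fy=2,interpolation=cv2.INTER_CUBIC))
E
```

```text
clock: 4.35
eef_pos: [550.7, 84.2, 164.7]
orientation: [0.005, 1.0, 0.0, -0.002]
ft_force: [-0.6, -0.3, -5.4]
width: 0.177
gripper_force: 59.4
clock: 4.65
eef_pos: [551.5, 80.5, 165.4]
orientation: [0.007, 1.0, -0.0, -0.001]
ft_force: [-0.4, -0.8, -5.4]
width: 0.182
gripper_force: 59.5
```

View pics/w2.png

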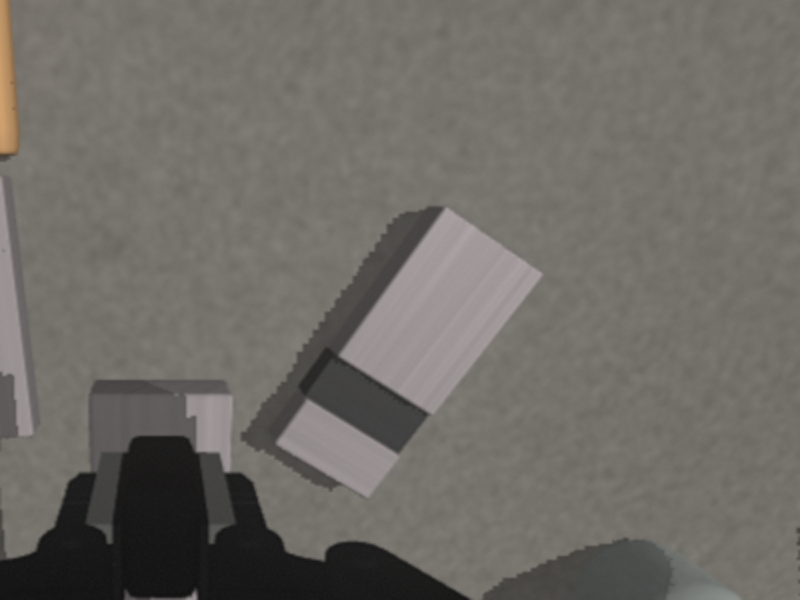

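The plate's top corners in the crop are at (445,208), (542,272), (370,496) and (277,443). The held gauge's foot end runs from (97,392) to (229,393), square to the tool.

```bash
python3 - <<'E'
from h import *
d=np.load('w2.npz');T=d['T']
f=lambda u,v,z:plane(ray('wrist',(240+(u-.5)/2,20+(v-.5)/2),T),z)
A,B,C,D=[f(*p,20)for p in((445,208),(542,272),(370,496),(277,443))]
print(A,B,C,D,[np.linalg.norm(q) for q in(B-A,C-B,D-C,A-D)])
yaws=[np.arctan2(*(C-B)[1::-1]),np.arctan2(*(D-A)[1::-1]),np.arctan2(*(B-A)[1::-1])-np.pi/2,np.arctan2(*(C-D)[1::-1])-np.pi/2]
print('yaw',yaws,'center',(A+B+C+D)/4)
g=f((303+332+430+400)/4,(390+350+413+455)/4,16);print('groove',g)
X,e=tri([ray('wrist',(240+(303+400+332+430)/8,20+(390+350+413+455)/8),T),ray('top',(269.3,200.1)),ray('scene',(343.1,259.9))]);print(X,e)
y=np.mean([yaws[0],yaws[1]]);c=(A+B+C+D)/4
z=20+26+15;print('foot end',f(97,392,T[2,3]-27+14),f(229,393,T[2,3]-27+14),T[:3,3])
u=np.array([np.cos(y),np.sin(y)])
print('handle target',c[:2]-32*u)
E
```

```text
[489.2182733  203.66382763  20.        ] [517.07991704 249.28304126  20.        ] [624.68864344 182.18894305  20.        ] [596.28809878 135.86814523  20.        ] [np.float64(53.45450255805532), np.float64(126.81189223615495), np.float64(54.33421801201979), np.float64(126.72885259856513)]
yaw [np.float64(-0.5575203198467434), np.float64(-0.5644680179849956), np.float64(-0.5482817931404356), np.float64(-0.5500160360274973)] center [556.81873314 192.7509893   20.        ]
groove [577.68939265 178.03608759  16.        ]
[578.06260487 177.2240586   15.22607686] [np.float64(1.2596074283721883), np.float64(2.269152551277882), np.float64(1.2441865662421534)]
foot end [527.36975491  66.06555776 152.42498358] [528.07363036  98.20131419 152.42498358] [551.5000022   80.47049542 165.42498358]
handle target [529.72348183 209.77589329]
```

```bash
python3 - <<'E'
from h import *
go([529.9,208.2,100],-.555)
E
```

```text
shift m [0.0235 0.1277 0.0656] rot [-0.001  -0.0018  0.5413] dist 145.5
```

```bash
python3 -m jog '0.005 0.02 0 0 0 0.08 -1;0.01 0.05 0 0 0 0.2 -1;0.015 0.08 0 0 0 0.32 -1;0.02 0.11 0.01 0 0 0.42 -1;0.0235 0.12 0.03 0 0 0.5 -1;0.0235 0.1277 0.05 0 0 0.5413 -1;0.0235 0.1277 0.0656 0 0 0.5413 -1;0.0235 0.1277 0.0656 0 0 0.5413 -1;0.0235 0.1277 0.0656 0 0 0.5413 -1;0.0235 0.1277 0.0656 0 0 0.5413 -1'
python3 - <<'E'
from h import *
T=pose();a=arm.snapshot('wrist');np.savez('w3.npz',T=T,a=a);t=arm.snapshot('top');s=arm.snapshot('scene')
k=lambda i,x,y,w,h,f:cv2.resize(i[y:y+h,x:x+w],None,fx=f,fy=f,interpolation=cv2.INTER_CUBIC)
save('w3',np.vstack([k(a,120,80,400,225,2)[:300],np.hstack([k(t,230,170,80,60,5),k(s,310,215,80,60,5)])]))
go([529.9,208.2,60],-.555)
E
```

```text
clock: 5.7
eef_pos: [531.6, 209.1, 101.9]
orientation: [0.274, 0.962, 0.001, 0.001]
ft_force: [0.8, -0.7, -5.0]
width: 0.174
gripper_force: 59.5
shift m [ 0.0005 -0.0017  0.0418] rot [0.002  0.0008 0.001 ] dist 41.8
```

View pics/w3.png

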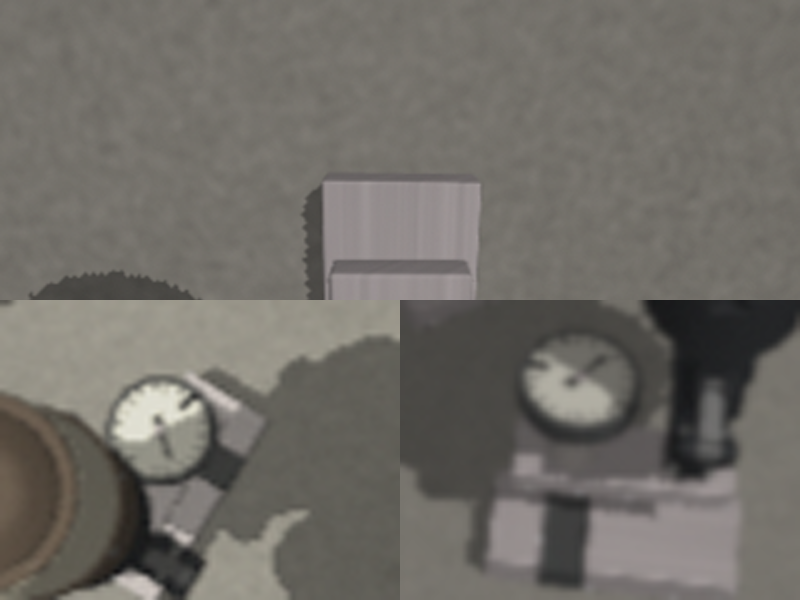

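The wrist crop shows the plate's end edge at row 183 (324–480) and the foot's end at row 273 (332–470), parallel and both centred near column 401. I'll compute the along-offset.

```bash
python3 - <<'E'
from h import *
d=np.load('w3.npz');T=d['T']
f=lambda u,v,z:plane(ray('wrist',(120+(u-.5)/2,80+(v-.5)/2),T),z)
def tf(X): return (np.linalg.inv(T)@np.r_[X,1])[:3]
z=T[2,3]
for n,p,zz in(('pl',(324,183),20),('pr',(480,183),20),('fl',(332,273),z-26.8+14),('fr',(470,273),z-26.8+14)): print(n,tf(f(*p,zz)).round(1))
print(T[:3,3])
E
```

```text
pl [ 34.1 -25.7  81.8]
pr [34.1 27.9 82. ]
fl [ 24.1 -16.1  12.7]
fr [24.1 17.5 12.8]
[531.60626838 209.14076752 101.94191796]
```

Alignment is within 0.5 mm (10.0 mm inset as required), so I'll lower straight down.

```bash
python3 -m jog '0 0.001 0.01 0 0 0 -1;0 0.001 0.025 0 0 0 -1;0 0.001 0.037 0 0 0 -1;0 0.001 0.044 0 0 0 -1;0 0.001 0.047 0 0 0 -1;0 0.001 0.049 0 0 0 -1;0 0.001 0.049 0 0 0 -1;0 0.001 0.049 0 0 0 -1;0 0.001 0.049 0 0 0 -1'
python3 - <<'E'
from h import *
go([531.6,209.1,47],-.555)
E
```

```text
clock: 6.75
eef_pos: [531.4, 210.3, 52.3]
orientation: [0.273, 0.962, 0.0, 0.0]
ft_force: [0.1, 0.1, -5.5]
width: 0.174
gripper_force: 59.8
shift m [-0.0008 -0.001   0.0053] rot [0.001  0.0005 0.0016] dist 5.4
```

```bash
python3 -m jog '0 -0.001 0.001 0 0 0 -1;0 -0.001 0.002 0 0 0 -1;0 -0.001 0.003 0 0 0 -1;0 -0.001 0.004 0 0 0 -1;0 -0.001 0.0045 0 0 0 -1;0 -0.001 0.005 0 0 0 -1;0 -0.001 0.005 0 0 0 -1;0 -0.001 0.005 0 0 0 -1'
```

```text
clock: 7.55
eef_pos: [530.8, 209.5, 46.9]
orientation: [0.273, 0.962, 0.0, 0.0]
ft_force: [0.2, 0.9, -3.8]
width: 0.177
gripper_force: 60.1
```

```bash
python3 -m jog '0 0 0.0005 0 0 0 -1;0 0 0.0005 0 0 0 -1;0 0 0.001 0 0 0 -1;0 0 0.001 0 0 0 -1;0 0 0.001 0 0 0 -1'
```

```text
clock: 8.05
eef_pos: [530.8, 209.4, 46.8]
orientation: [0.273, 0.962, 0.0, 0.0]
ft_force: [-3.8, 0.6, 5.1]
width: 0.172
gripper_force: 61.4
```

Seated. I'll let go, rise and look.

```bash
python3 -m jog '0 0 0 0 0 0 -0.4;0 0 0 0 0 0 0;0 0 0 0 0 0 1;0 0 0 0 0 0 1;0 0 0 0 0 0 1;0 0 -0.02 0 0 0 1;0 0 -0.06 0 0 0 1;0 0 -0.11 0 0 0 1;-0.01 0 -0.14 0 0 0 1;-0.02 0 -0.15 0 0 0 1;-0.02 0 -0.15 0 0 0 1;-0.02 0 -0.15 0 0 0 1'
python3 -m jog '0 0 0 0 0 0 1;0 0 0 0 0 0 1'
python3 - <<'E'
from h import *
T=pose();a=arm.snapshot('wrist');np.savez('w4.npz',T=T,a=a)
save('w4',cv2.resize(a[110:310,220:420],None,fx=3,fy=3,interpolation=cv2.INTER_CUBIC))
E
```

```text
clock: 9.25
eef_pos: [546.7, 198.2, 194.0]
orientation: [0.274, 0.962, -0.001, -0.001]
ft_force: [-0.0, 0.1, -0.8]
width: 1.002
gripper_force: 0.0
clock: 9.45
eef_pos: [546.8, 198.6, 194.0]
orientation: [0.273, 0.962, -0.001, -0.001]
ft_force: [-0.5, -0.1, -0.4]
width: 0.998
gripper_force: 0.0
```

View pics/w4.png

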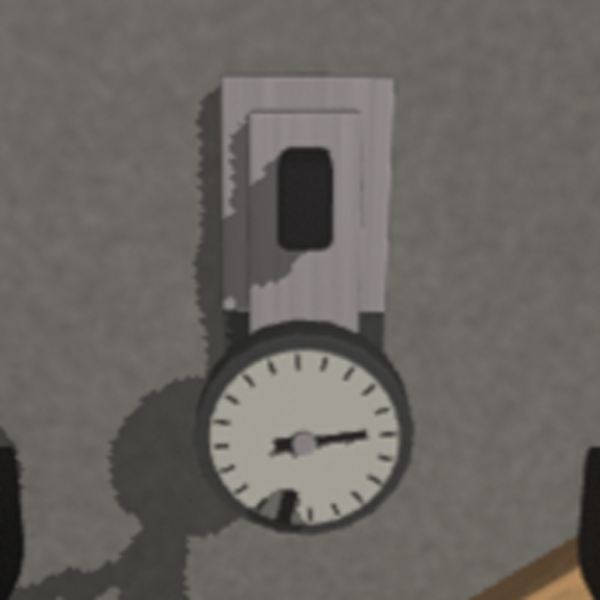

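The gauge stands flat on the plate with the stem over the groove. In the crop the dial centre is at (304,442), the zero mark at (286,507) and the needle tip at (367,434).

```bash
cat >> h.py <<'E'
def dialread(T,f,c,m,n,yaw,z=96.5):
    C,M,N=[plane(ray('wrist',f(*p),T),z) for p in(c,m,n)]
    g=lambda v:(np.arctan2(v[1],v[0])-yaw+np.pi)%(2*np.pi)-np.pi
    print('C',C.round(1),'mark',g(M-C).round(3),np.linalg.norm(M-C).round(1),'needle',g(N-C).round(3),np.linalg.norm(N-C).round(1),'delta',(g(N-C)-g(M-C)).round(3));return C
E
python3 - <<'E'
from h import *
d=np.load('w4.npz');T=d['T'];f=lambda u,v:(220+(u-1)/3,110+(v-1)/3)
dialread(T,f,(304,442),(286,507),(367,434),-.555)
h=plane(ray('wrist',f(305,203),T),67);print(h)
y=-.555;print('dial from TCP at release',np.array([530.8,209.4])+57.1*np.array([np.cos(y),np.sin(y)]))
for Z in (140,72): go([578.8,178.8,Z],-1.055)
print(arm.sense()['qpos'])
E
```

```text
C [579.3 179.7  96.5] mark -0.246 19.9 needle 1.711 16.9 delta 1.958
[529.35651078 210.83014442  67.        ]
dial from TCP at release [579.32931514 179.31153756]
shift m [-0.0376 -0.      0.0542] rot [-0.0028 -0.0006  0.5018] dist 66.0
shift m [-0.0377  0.0002  0.1222] rot [-0.0028 -0.0006  0.5018] dist 127.9
[ 6.26485946e-01  3.48903473e-01 -1.65341101e-01 -1.84098395e-04
 -1.05936762e+00 -2.75043972e+00]
```

```bash
python3 -m jog '-0.02 0 0.02 0 0 0.1 1;-0.038 0.001 0.04 0 0 0.2 1;-0.038 0.001 0.06 0 0 0.295 1;-0.038 0.001 0.085 0 0 0.295 1;-0.038 0.001 0.1 0 0 0.295 1;-0.038 0.001 0.11 0 0 0.295 1;-0.038 0.001 0.117 0 0 0.295 1;-0.038 0.001 0.12 0 0 0.295 1;-0.038 0.001 0.121 0 0 0.295 1;-0.038 0.001 0.121 0 0 0.295 1;-0.038 0.001 0.121 0 0 0.295 1'
python3 - <<'E'
from h import *
go([579.3,179.4,73],-.85);print(arm.sense()['qpos'])
E
```

```text
clock: 10.6
eef_pos: [580.8, 179.9, 75.5]
orientation: [0.412, 0.911, 0.001, 0.0]
ft_force: [0.5, -0.4, -0.1]
width: 1.001
gripper_force: 0.0
shift m [ 0.0007 -0.0015  0.0025] rot [0.0014 0.0003 0.0016] dist 3.0
[ 5.66303352e-01  5.13597959e-01 -2.36191224e-01  1.33140326e-04
 -8.19532046e-01 -2.98555178e+00]
```

```bash
python3 -m jog '0.001 -0.001 0.001 0 0 0 1;0.001 -0.001 0.001 0 0 0 0.7;0.001 -0.001 0.001 0 0 0 0.5;0.001 -0.001 0.001 0 0 0 0.45;0.001 -0.001 0.001 0 0 0 0.42' ; python3 - <<'E'
from h import *
go([579.3,179.4,73],-.85)
E
```

```text
clock: 11.1
eef_pos: [579.1, 179.7, 73.7]
orientation: [0.412, 0.911, 0.0, 0.0]
ft_force: [0.4, -0.2, 0.3]
width: 0.709
gripper_force: 0.0
shift m [-0.0004 -0.0001  0.0007] rot [0.0001 0.     0.0015] dist 0.8
```

```bash
python3 -m jog '0 0 0 0 0 0 0.3;0 0 0 0 0 0 0.2;0 0 0 0 0 0 -0.2;0 0 0 0 0 0 -0.2' && python3 -m jog '0 0 0 0 0 -0.05 -0.2;0 0 0 0 0 -0.14 -0.2;0 0 0 0 0 -0.24 -0.2;0 0 0 0 0 -0.34 -0.2;0 0 0 0 0 -0.44 -0.2;0 0 0 0 0 -0.54 -0.2;0 0 0 0 0 -0.64 -0.2;0 0 0 0 0 -0.74 -0.2;0 0 0 0 0 -0.84 -0.2;0 0 0 0 0 -0.92 -0.2;0 0 0 0 0 -0.98 -0.2;0 0 0 0 0 -0.98 -0.2'
python3 - <<'E'
from h import *
go([579.3,179.4,73],-.85+.98);print(arm.sense()['wrist_torque'])
E
```

```text
clock: 11.5
eef_pos: [579.2, 179.8, 74.3]
orientation: [0.412, 0.911, 0.0, 0.0]
ft_force: [-2.2, -0.4, 5.0]
width: 0.685
gripper_force: 64.0
clock: 12.7
eef_pos: [578.8, 178.7, 74.3]
orientation: [-0.066, 0.998, -0.001, -0.0]
ft_force: [-2.5, -3.0, 5.9]
width: 0.682
gripper_force: 64.3
shift m [-0.0006  0.0007  0.0013] rot [-0.0016 -0.0011  0.0026] dist 1.5
[-0.85785836  0.52388804  0.06889488]
```

```bash
python3 -m jog '0 0 0 0 0 -0.98 0.5;0 0 0 0 0 -0.98 1;0 0 0 0 0 -0.98 1;0 0 0 0 0 -0.98 1;0 0 -0.03 0 0 -0.98 1;0 0 -0.07 0 0 -0.9 1;0 0 -0.11 0 0 -0.75 1;0 0 -0.12 0 0 -0.6 1;0 0 -0.12 0 0 -0.45 1;0 0 -0.12 0 0 -0.3 1;0 0 -0.12 0 0 -0.15 1;0 0 -0.12 0 0 0 1' && python3 -m jog '0 0 0 0 0 0 1;0 0 0 0 0 0 1;0 0 0 0 0 0 1'
python3 - <<'E'
from h import *
T=pose();a=arm.snapshot('wrist');np.savez('w5.npz',T=T,a=a)
c=arm.calibration('wrist');q=np.linalg.inv(T@c['hand_eye'])@np.array([579.3,179.4,96.5,1]);print(q[0]/q[2]*c['fx']+c['cx'],q[1]/q[2]*c['fy']+c['cy'])
save('w5',cv2.resize(a[110:310,220:420],None,fx=3,fy=3,interpolation=cv2.INTER_CUBIC))
go([579.3,179.4,73],-.85)
E
```

```text
clock: 13.9
eef_pos: [578.9, 179.7, 192.9]
orientation: [-0.062, 0.998, 0.0, -0.0]
ft_force: [-0.5, -0.4, -0.2]
width: 0.999
gripper_force: 0.0
clock: 14.2
eef_pos: [579.0, 179.7, 193.4]
orientation: [-0.067, 0.998, -0.0, -0.0]
ft_force: [0.3, 0.0, -0.3]
width: 1.005
gripper_force: 0.0
318.51915800686726 211.90101989241694
shift m [-0.0002 -0.0003  0.1205] rot [-1.00e-04 -2.00e-04  9.83e-01] dist 120.5
```

View pics/w5.png

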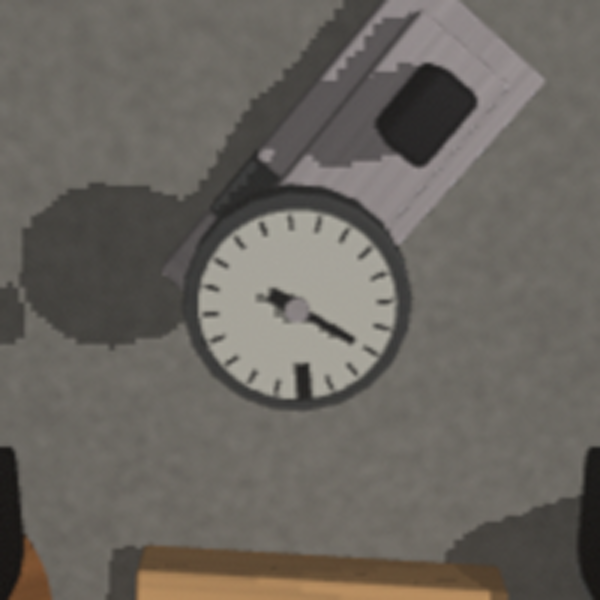

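My last call turned the wrong way while releasing: offsets are from the call's start. It did no visible harm. The picture shows the dial centre at (296,308), the zero mark at (303,381) and the needle tip at (353,341), with the gauge still square on the plate.

```bash
python3 - <<'E'
from h import *
d=np.load('w5.npz');T=d['T'];f=lambda u,v:(220+(u-1)/3,110+(v-1)/3)
C=dialread(T,f,(296,308),(303,381),(353,341),-.555)
h=plane(ray('wrist',f(427,115),T),67);v=C-h;print(h,np.arctan2(v[1],v[0]),np.hypot(*v[:2]))
p,q=[plane(ray('wrist',f(*p),T),20) for p in((545,80),(402,243))];v=q-p;print('plate edge',np.arctan2(v[1],v[0]))
E
```

```text
C [579.7 179.3  96.5] mark 0.778 20.0 needle 1.713 17.1 delta 0.935
[529.77747146 208.40033577  67.        ] -0.5280254468894987 57.74921184558175
plate edge -0.5569287083702631
```

```bash
python3 -m jog '0 0 0 0 0 0.14 1;0 0 0 0 0 0.28 1;0 0 0 0 0 0.42 1;0 0 0 0 0 0.56 1;0 0 0 0 0 0.7 1;0 0 0 0 0 0.84 1;0 0 0.03 0 0 0.95 1;0 0 0.06 0 0 0.98 1;0 0 0.09 0 0 0.98 1;0 0 0.11 0 0 0.98 1;0 0 0.117 0 0 0.98 1;0 0 0.12 0 0 0.98 1' && python3 -m jog '0 0 0 0 0 0 1;0 0 0 0 0 0 0.7;0 0 0 0 0 0 0.5;0 0 0 0 0 0 0.45'
python3 - <<'E'
from h import *
go([579.4,179.4,73],-.85)
E
```

```text
clock: 15.45
eef_pos: [579.1, 179.7, 73.2]
orientation: [0.411, 0.912, -0.0, -0.0]
ft_force: [0.6, -0.4, -0.7]
width: 1.005
gripper_force: 0.0
clock: 15.85
eef_pos: [579.4, 180.0, 74.6]
orientation: [0.412, 0.911, 0.001, 0.0]
ft_force: [-0.1, 0.3, 0.1]
width: 0.724
gripper_force: 0.0
shift m [-0.0004 -0.0004  0.0016] rot [0.0016 0.0003 0.0016] dist 1.7
```

```bash
python3 -m jog '0 0 0 0 0 0 0.3;0 0 0 0 0 0 0.2;0 0 0 0 0 0 -0.2;0 0 0 0 0 0 -0.2' && python3 -m jog '0 0 0 0 0 -0.05 -0.2;0 0 0 0 0 -0.14 -0.2;0 0 0 0 0 -0.24 -0.2;0 0 0 0 0 -0.34 -0.2;0 0 0 0 0 -0.44 -0.2;0 0 0 0 0 -0.54 -0.2;0 0 0 0 0 -0.64 -0.2;0 0 0 0 0 -0.74 -0.2;0 0 0 0 0 -0.84 -0.2;0 0 0 0 0 -0.9 -0.2;0 0 0 0 0 -0.935 -0.2;0 0 0 0 0 -0.935 -0.2' && python3 -m jog '0 0 0 0 0 0 -0.2;0 0 0 0 0 0 -0.2;0 0 0 0 0 0 0.45;0 0 0 0 0 0 0.7;0 0 0 0 0 0 1;0 0 0 0 0 0 1;0 0 -0.02 0 0 0 1;0 0 -0.05 0 0 0 1;0 0 -0.09 0 0 0 1;0 0 -0.12 0 0 0 1;0 0 -0.12 0 0 0 1;0 0 -0.12 0 0 0 1'
python3 -m jog '0 0 0 0 0 0 1;0 0 0 0 0 0 1'|head -2
python3 - <<'E'
from h import *
T=pose();a=arm.snapshot('wrist');np.savez('w6.npz',T=T,a=a)
save('w6',cv2.resize(a[160:280,240:400],None,fx=5,fy=5,interpolation=cv2.INTER_CUBIC))
E
```

```text
clock: 16.25
eef_pos: [579.6, 180.1, 74.9]
orientation: [0.411, 0.911, 0.001, 0.001]
ft_force: [-0.7, 0.8, 5.9]
width: 0.681
gripper_force: 63.5
clock: 17.45
eef_pos: [579.2, 179.0, 75.0]
orientation: [-0.044, 0.999, -0.001, 0.0]
ft_force: [-1.7, -2.8, 6.4]
width: 0.683
gripper_force: 63.9
clock: 18.65
eef_pos: [579.0, 179.9, 194.1]
orientation: [-0.043, 0.999, 0.001, 0.0]
ft_force: [-0.2, -0.4, -0.3]
width: 0.998
gripper_force: 0.0
clock: 18.85
eef_pos: [578.4, 179.4, 192.0]
```

View pics/w6.png

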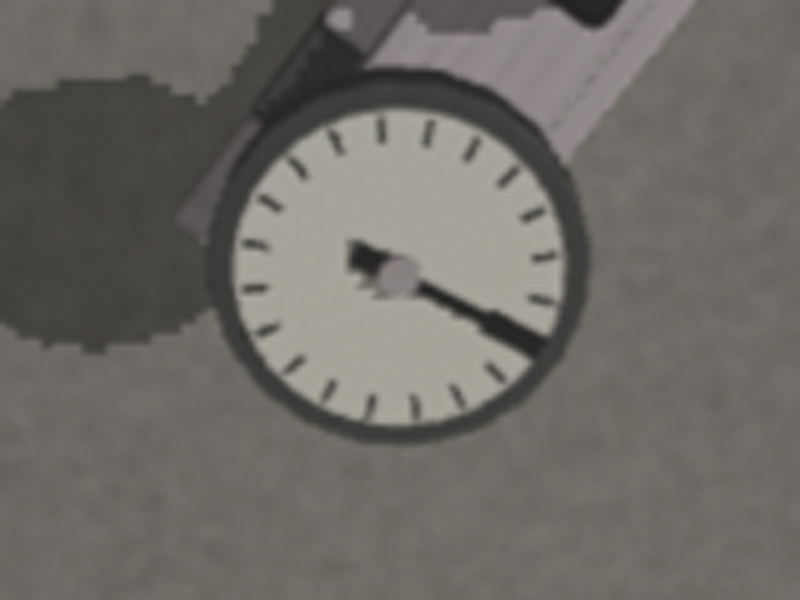

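The needle and the broad zero mark coincide (hub at 399,277, mark around 515,334). I'll measure the residual by numbers: graduation phase against the needle line.

```bash
cat > res.py <<'E'
from h import *
import sys
d=np.load(sys.argv[1]);T=d['T'];g=cv2.cvtColor(d['a'],cv2.COLOR_RGB2GRAY)
c=arm.calibration('wrist');M=np.linalg.inv(T@c['hand_eye'])
C=plane(ray('wrist',(240+(float(sys.argv[2])-2)/5,160+(float(sys.argv[3])-2)/5),T),96.5)
def samp(C,r,th):
    P=np.stack([C[0]+r*np.cos(th),C[1]+r*np.sin(th),0*th+96.5,0*th+1]);q=M@P
    u=(q[0]/q[2]*c['fx']+c['cx']).astype('f4');v=(q[1]/q[2]*c['fy']+c['cy']).astype('f4')
    return cv2.remap(g,u[None],v[None],cv2.INTER_CUBIC)[0].astype(float)
th=np.linspace(-np.pi,np.pi,3600,endpoint=False)
# refine centre: circle of face edge (r where brightness falls)
rs=np.arange(18,34,.1)
for _ in range(4):
    A=[]
    for t in np.linspace(-np.pi,np.pi,80,endpoint=False)+.01:
        p=np.array([samp(C,r,np.array([t]))[0] for r in rs]);k=np.argmin(np.gradient(cv2.GaussianBlur(p[:,None],(1,9),0)[:,0]));A.append((t,rs[k]))
    A=np.array(A);m=np.abs(A[:,1]-np.median(A[:,1]))<1.5;A=A[m]
    s=np.linalg.lstsq(np.c_[np.ones(len(A)),np.cos(A[:,0]),np.sin(A[:,0])],A[:,1],rcond=None)[0];C=C+np.r_[s[1:],0]
print('C',C,'face r',s[0])
I=-np.mean([samp(C,r,th) for r in np.arange(s[0]-4.5,s[0]-1.5,.5)],0);
k=-np.angle((I*np.exp(-20j*th)).sum())/20*-1
k=np.angle((I*np.exp(20j*th)).sum())/20
for lo,hi in((5,12),(6,9),(13,17),(18,21)):
    J=-np.mean([samp(C,r,th) for r in np.arange(lo,hi,.5)],0);i=np.argmax(cv2.GaussianBlur(J[:,None],(1,81),0)[:,0]);w=(np.arange(-170,171)+i)%3600;W=np.clip(J[w]-np.median(J)-10,0,None)
    a=th[i]+(W*np.arange(-170,171)).sum()/W.sum()*2*np.pi/3600
    off=(k-a+np.pi/20)%(np.pi/10)-np.pi/20
    print((lo,hi),'angle',round(a,4),'grad phase minus it',round(off,4))
E
python3 res.py w6.npz 399 277
```

```text
C [579.53426194 179.62133303  96.5       ] face r 25.222553365190354
(5, 12) angle 1.0941 grad phase minus it 0.0478
(6, 9) angle 1.0908 grad phase minus it 0.0511
(13, 17) angle 1.1338 grad phase minus it 0.0081
(18, 21) angle 1.1377 grad phase minus it 0.0042
```

```bash
cat >> res.py <<'E'
# needle line fit from both sides: dark pixel centroids perpendicular to needle direction
a0=1.1
for lo,hi in((3.5,11.5),):
    P=[]
    for r in np.arange(lo,hi,.4):
        tt=a0+np.linspace(-1,1,401)*min(.9,2.2/r);W=np.clip(110-samp(C,r,tt),0,None);P.append((r,(W*np.sin(tt-a0)).sum()/W.sum()*r))
    P=np.array(P);q=np.polyfit(P[:,0],P[:,1],1);print('needle line angle',a0+q[0],'offset at C mm',q[1],np.std(P[:,1]-np.polyval(q,P[:,0])),'grad phase',(k-a0-q[0]+np.pi/20)%(np.pi/10)-np.pi/20)
E
python3 res.py w6.npz 399 277; python3 res.py w5.npz 393.7 263.7
```

```text
C [579.53426194 179.62133303  96.5       ] face r 25.222553365190354
(5, 12) angle 1.0941 grad phase minus it 0.0478
(6, 9) angle 1.0908 grad phase minus it 0.0511
(13, 17) angle 1.1338 grad phase minus it 0.0081
(18, 21) angle 1.1377 grad phase minus it 0.0042
needle line angle 1.1635711783788316 offset at C mm -0.5184939351392647 0.0779837305391753 grad phase -0.021675463711875453
C [579.35066095 179.48689391  96.5       ] face r 25.19629418856391
(5, 12) angle 1.1059 grad phase minus it 0.0436
(6, 9) angle 1.1069 grad phase minus it 0.0426
(13, 17) angle 1.1377 grad phase minus it 0.0118
(18, 21) angle 0.2115 grad phase minus it -0.0045
needle line angle 1.1507013602953815 offset at C mm -0.33254347793713596 0.09714586727923501 grad phase -0.001223241346990367
```

The needle tip (1.138 to 1.15 rad in the separate view) and the zero mark (1.142 rad) agree to about 0.01 rad, and the gripper is clear. I'll hand it in.

```bash
python3 -c "
from bench import arm
print(arm.close_job())"
```

```text
the job is handed in; nothing more can be done
None
```

The gauge stands flat on the setting plate, its dial axis over the groove, and by my last wrist-camera measurement the zero mark is within about 0.02 rad of the needle; the gripper is clear and the job was handed in at about 19 s.

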